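Weight the marionette's leg and ram the cork home

ROBOT

A 6-joint arm with a two-finger parallel gripper is mounted at the origin on the work surface. World frame = base frame: x ahead of the robot, y to its left, z up, the work surface at z = 0. Lengths are in m, angles in rad, forces in N, time in s.
With the tool pointing down it reaches from about 0.275 to 0.75 m from the base axis. Payload 10.2 kg.
Tool frame: the origin (TCP) lies midway between the tips of the shut fingers; the grasp point (between the pads) lies 19 mm behind it; z points along the fingers, y is the line along which they close (so a half turn about z gives the same grasp; the last joint's range is limited). The gripper opens to 85 mm and grips with 20 to 120 N. Pads are 22 mm wide; open, the fingers measure 114 mm over their backs; the gripper's body (76 mm by 85 mm) begins 54 mm behind the grasp point. The pads swing forward as they close: fully open they stand 13 mm farther back than shut.
Start: joints at [-1.511, 0.313, 1.498, -0, 1.331, -0.223], TCP at [0.146, -0.504, 0.231] pointing down, gripper open.
Joint ranges: [-2.94, 2.94], [-0.97, 2.17], [0.19, 2.56], [-1.23, 4.37], [0.02, 3.11], [-2.88, 2.88]. Speed limits (rad/s): [2.39, 2.39, 3.01, 3.14, 3.14, 3.14].

INTERFACE

Orientations are given as a unit quaternion [w, x, y, z].
In Python, from station import env, viewer gives the robot as it stands (env), with the cameras (viewer).
- The arm moves only by the tool jog_arm, called after ">>>" as name(argument=value, ...), one argument or row to a line, values as JSON. Schema: {"type":"object","properties":{"moves":{"type":"array","items":{"type":"array","items":{"type":"array","items":{"type":"number"},"minItems":7,"maxItems":7},"minItems":1,"maxItems":20},"minItems":1,"maxItems":1},"only":{"type":"string"},"quiet":{"type":"boolean"},"lines":{"type":"string"}},"required":["moves"],"additionalProperties":false}. moves is a list that holds a single list of rows (three levels of brackets), with 1 to 20 rows, each of 7 numbers: a rotation vector rx, ry, rz in fractions of the full range, 1 being pi rad, then dx, dy, dz in a scale on which 1.0 is 0.8 m, then the finger opening in m; each row is the pose to reach, as a shift and turn from the pose commanded when the call began, along the tool's axes at that moment; what a row does not reach only later rows make up. A row lasts 1/8 s, in which the tool goes at most 0.0625 m and 0.188 rad, less where a joint would pass 70% of its speed; a pose out of reach is approached as far as the arm can. The fingers move at their own pace and stop on an object; the grip force is fixed at half the most. Time passes only in rows, so rows that do not move let the fingers close. The tool returns the time, the measured TCP pose, the force, the opening and the grip force at its end. only (a regular expression) keeps the lines of the reply that match it, lines (a string "A,B") keeps lines A to B, and quiet returns only ok. Input that does not fit is refused with a message, and nothing moves.
- env.read_state(): the state, without advancing time (a new reading comes with each control period).
- viewer.read_camera(name): name is "side" or "top"; returns the picture (420x560x3 uint8, red, green, blue); there is no depth.
- viewer.calibration(name): a dict with "fov_y" (degrees; the focal length in pixels is half the picture's height over the tangent of half this angle, whatever the lens; pixels are square), "cx", "cy" (the principal point, pixels), "R" (3x3) and "t" (3): a world point X has camera coordinates R X + t. Camera axes: x right, y down, z forward; pixel columns grow to the right and rows downward; lengths in m; the calibration is good to about 2 mm. A picture is of the moment at which its call begins. calibration takes no time and is no camera call.
- env.job_done(): hands the job in; it is judged then, once.
The state is a dict: "time_s": time; "joint_positions": joint angles; "qd": joint speeds; "effort": joint torques, N m; "ee_pos": TCP position; "orientation": TCP orientation; "force": force on the tool from outside, world axes, zero at the start; "torque": the same for the moment, N m; "gripper_width": finger opening in m; "gripper_force": force on a finger pad.
Only numpy, scipy, OpenCV 4.12 (cv2) and the standard library are available. Lean on these libraries where they do the work, as an engineer would, in place of code of your own. Each camera call takes 0.05 s, during which the arm holds its last target. There are 200 camera calls.

TASK

Weight this marionette leg: put the steel weight into the bored leg in the vice, then the cork on top of it. Ram both down with the ramrod until the weight bottoms out firmly in the leg, leaning on it with about two kilos once it goes no further but never with more than three, or the leg will split. Put the ramrod back upright in its hole in the tool block and leave everything else where it is.

Things in the scene. Friction and masses are not known exactly. Their poses are not given: they have to be found in the camera images.
- leg_mouth (a point): centre of the mouth of the bored leg, 148 mm above the bench, z up; leg 39 mm across here, wall 4.5 mm. The bore is vertical, its upper 43 mm wide (28 mm); a tapered shoulder lies 45 to 54 mm below the rim and below that the bore grips weight and cork. Its depth differs from leg to leg: the solid bottom lies 92 to 112 mm below the rim, not measured
- leg: bored wooden marionette lower leg, red shoe, white sock band, clamped upright, mouth up, in a dark-wood vice; both fixed, the vice reaches 86 mm above the bench. Origin under the sole on the bore axis, 130 mm below the mouth, z up, toe to +y. Pushing weight and cork down takes 3 to 9 N (unknown), much the same all the way, until the hard bottom; arriving at over 20 mm/s can knock past 30 N
- weight: steel weight with two black rubber bands, 24 mm across, 32 mm tall, about 95 g, both ends bevelled to 19 mm across over 8 mm, standing in the parts tray; origin at the centre of its underside, z along its axis. Let go in the leg's mouth it drops onto the shoulder and stays there, underside about 58 mm below the rim; it and the cork must be pushed from there
- weight_center (a point): centre of the steel weight, 16 mm above its underside
- cork: brown cork, 24 mm across, 40 mm tall, about 14 g, both ends bevelled to 19 mm across over 8 mm, standing in the parts tray; origin at the centre of its underside, z along its axis. Let go in the leg's mouth it drops onto the weight and stands about 14 mm proud of the rim
- cork_center (a point): centre of the cork, 20 mm above its underside
- rod: ramrod: straight round wooden rod 16 mm across with a brass tip and a dark turned handle 25 mm across; 167 mm long over all, 90 g, standing tip down in one of the three holes of the tool block; origin at the centre of the tip's flat end face, z up along the rod towards the handle. The handle spans 98 to 156 mm above the tip, its tapered end to 167 mm
- block: pale wooden tool block, 190 x 75 x 60 mm, fixed; origin at the centre of its underside, z up, long side along its x. Three blind holes 21 mm across with bevelled mouths, 45 mm deep (bottom 15 mm above the bench), on its centre line at x = -60, 0 and 60 mm; the three tools stand in them in any order, 150 to 170 mm high over the bench
- tray: low open blue plastic parts tray, fixed, 200 x 140 mm, walls 18 mm high, floor 4 mm thick; origin at the centre of its underside, long side along its x. The weight, the cork and the yellow knee ball stand in it on its centre line in any order, about 60 mm apart
- knee_ball: yellow wooden knee ball, 29 mm across, 26 mm tall, flat underside, in the tray; not needed
- rasp: round rasp, dark steel with an orange handle, standing in the tool block; not needed
- brush: stippling brush, blue stem and black head, standing in the tool block; not needed
- chisel: hand tool with a dark wooden handle and steel blade, 200 mm long, lying on the bench; not needed
- pencil: orange pencil, 170 mm long, lying on the bench; not needed
- other_leg: finished marionette leg with a red shoe, already corked flush, 130 mm tall, standing free on the bench; not needed

How it is judged:
On the way, in this order (a step that is already met when the one before it is completed fails the run):
1. the steel weight is in the leg's bore (z of weight_center in the frame of leg_mouth below -0.032 m and horizontal distance between weight_center and leg_mouth below 0.006 m), for 0.1 s.
2. the cork stands in the leg's mouth on top of the weight (z of cork_center in the frame of leg_mouth below 0.006 m and horizontal distance between cork_center and leg_mouth below 0.006 m and distance between cork_center and weight_center below 0.04 m), for 0.1 s.
3. the ramrod presses firmly (over 15 N) on the cork while weight and cork are down and no longer move, that is, bottomed out (z of weight_center in the frame of leg_mouth below -0.072 m and distance between cork_center and weight_center below 0.039 m and linear speed of cork below 0.004 m/s and contact force between rod and cork above 15 N), for 0.25 s.
At the end, for the whole second after the job is handed in: weight down in the bore (its centre over 72 mm below the rim, as left when bottomed out), cork on it in the bore (centres under 39 mm apart, 36 when touching), ramrod released, at rest and upright (0.15 rad) in its own hole of the block (tip within 12 mm of its start) (z of weight_center in the frame of leg_mouth below -0.072 m and horizontal distance between each of weight_center, cork_center and leg_mouth below 0.005 m and distance between cork_center and weight_center below 0.039 m and distance of rod from where it was at the start of the episode below 0.012 m and angle between rod's own z axis and vertical below 0.15 rad and linear speed of rod below 0.02 m/s).
It fails at once if the ramrod pressed harder than 30 N on the cork or the leg: the leg splits (contact force between rod and cork above 30 N or contact force between rod and leg above 30 N).
It fails at once if something else on the bench was disturbed (moved over 20 mm) (distance of any of knee_ball, rasp, brush, chisel, pencil, other_leg from where it was at the start of the episode above 0.02 m).
It also fails if it takes over 70 s, if anything falls off the work surface, if the arm or the gripper's body presses on something with over 40 N, if the wrist force passes 120 N, or if a joint passes its speed limit or range.

## Working session

There is one attempt and no reset: what is moved stays moved. The work goes in short steps, Python scripts to look and compute and a tool call to move; the robot and the scene stay as the last step left them, time stands still between calls to the robot, and variables do not carry over. Pictures are saved under pics/ and viewed, at most 13 in all, crops included, and the job is handed in when it is done.

```bash
ls; mkdir -p pics; python3 - <<'E'
from station import env, viewer
import cv2
for n in("top","side"):
    cv2.imwrite(f"pics/{n}0.png",viewer.read_camera(n)[:,:,::-1]); print(n,viewer.calibration(n))
s=env.read_state(); print(s)
E
```

```text
pics
station.py
top {'fov_y': 49.04017503181339, 'cx': 280.1065041887534, 'cy': 210.09912074072463, 'R': array([[-0.01756459, -0.99953227,  0.02503468],
       [-0.99944203,  0.01684055, -0.02884473],
       [ 0.02840964, -0.02552736, -0.99927036]]), 't': array([-0.00422185,  0.58245352,  1.06838442])}
side {'fov_y': 52.55130177186594, 'cx': 281.1628281587994, 'cy': 203.66342576748238, 'R': array([[-0.70897802, -0.70521689,  0.00439403],
       [-0.50315291,  0.50145096, -0.70383526],
       [ 0.49415313, -0.5012146 , -0.71034964]]), 't': array([0.41481838, 0.40008337, 0.71570004])}
{'time_s': 0.1, 'joint_positions': array([-1.51136624e+00,  3.13394248e-01,  1.49834112e+00,  2.57785524e-06,
        1.33098357e+00, -2.23376445e-01]), 'qd': array([-0.00111721, -0.00096264, -0.00224645,  0.00101969,  0.00156168,
       -0.0004153 ]), 'effort': array([ 3.24509136e-03, -4.12894893e+01, -2.60139585e+01, -1.01889891e-04,
        3.00638567e-03,  2.21890453e-06]), 'ee_pos': array([ 0.14648973, -0.5039215 ,  0.23079972]), 'orientation': array([-5.61145005e-04,  9.90019092e-01,  1.40932186e-01,  4.73582367e-05]), 'force': array([ 0.11050638,  0.1255041 , -0.98938583]), 'torque': array([-0.01127738, -0.00960448, -0.05813167]), 'gripper_force': 0.0, 'gripper_width': 0.08556961688720932}
```

View pics/top0.png

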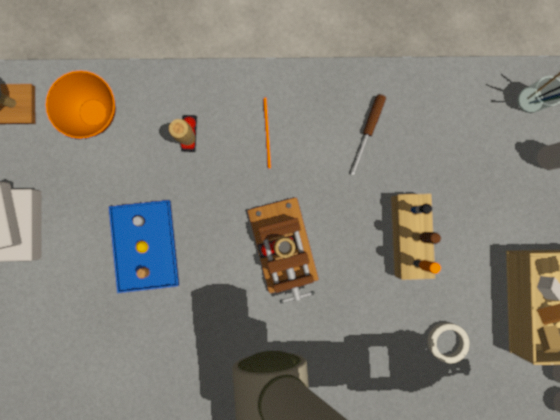

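View pics/side0.png

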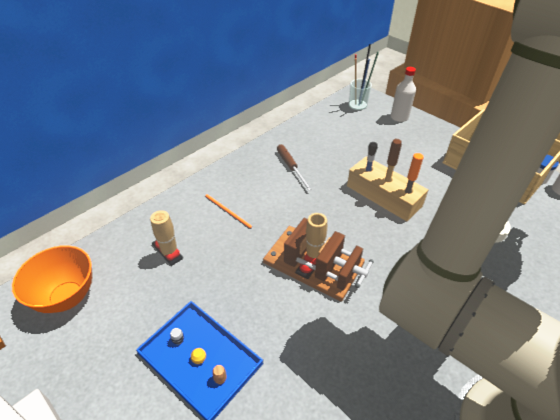

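Top: weight (138,221), ball (142,247), cork (142,272) in the tray; leg mouth (286,246); ramrod (dark handle) is the middle tool (435,238), between brush and rasp. I'll zoom in for accurate pixels.

```bash
python3 - <<'E'
import cv2,numpy as np
t=cv2.imread("pics/top0.png");s=cv2.imread("pics/side0.png")
def c(im,x,y,w,h,k):
    return cv2.resize(im[y:y+h,x:x+w],None,fx=k,fy=k,interpolation=cv2.INTER_CUBIC)
def save(n,im): cv2.imwrite(n,im); print(n,im.shape)
a=np.hstack([c(t,105,195,80,100,3),c(t,260,215,66,100,3),c(t,390,185,66,100,3)])
b=np.hstack([c(s,160,320,80,100,3),c(s,280,200,66,100,3),c(s,355,130,66,100,3)])
save("pics/m.png",np.vstack([a,b])[:600])
E
```

```text
pics/m.png (600, 636, 3)
```

View pics/m.png

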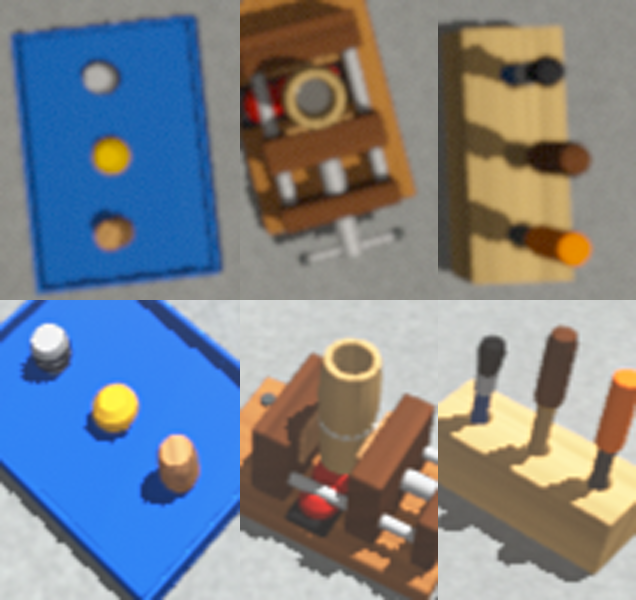

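Top crop: mouth ring centre about (285.5,247), rod handle end about (435,238). Side: mouth about (317,219), rod top about (397,142). Next, fit positions by triangulating silhouettes and check them with an overlay.

```bash
cat > h.py <<'E'
import cv2,numpy as np
from station import env, viewer
from scipy.optimize import least_squares
C={n:viewer.calibration(n) for n in("top","side")}
def proj(n,P):
    c=C[n];f=210/np.tan(np.radians(c["fov_y"]/2))
    q=np.atleast_2d(P)@c["R"].T+c["t"]
    return q[:,:2]/q[:,2:]*f+[c["cx"],c["cy"]]
A=np.linspace(0,2*np.pi,40,endpoint=False)
def circ(x,y,z,r): return np.c_[x+r*np.cos(A),y+r*np.sin(A),0*A+z]
def hull(n,x,y,prof):
    return cv2.convexHull(np.vstack([proj(n,circ(x,y,z,r)) for z,r in prof]).astype(np.float32))
def fit(prof,cen,p0):
    def res(p):
        o=[]
        for n in cen:
            m=cv2.moments(hull(n,*p,prof)); o+=[m["m10"]/m["m00"]-cen[n][0],m["m01"]/m["m00"]-cen[n][1]]
        return o
    r=least_squares(res,p0,diff_step=1e-3); return r.x,np.round(r.fun,2)
E
cat > f.py <<'E'
from h import *
im={n:cv2.imread(f"pics/{n}0.png") for n in C}
def blob(n,roi,cond):
    x,y,w,h=roi; hs=cv2.cvtColor(im[n][y:y+h,x:x+w],cv2.COLOR_BGR2HSV).astype(int)
    m=cond(*np.moveaxis(hs,2,0)).astype(np.uint8)
    k,l,st,ce=cv2.connectedComponentsWithStats(m); i=1+st[1:,4].argmax()
    print(n,st[i],ce[i].round(2)); return ce[i]+[x,y]
W=[(.004,.0095),(.012,.012),(.028,.012),(.036,.0095)]
K=[(.004,.0095),(.012,.012),(.036,.012),(.044,.0095)]
nb=lambda h,s,v:(h<90)|(s<120)
wt=dict(top=blob("top",(125,210,25,22),nb),side=blob("side",(166,325,20,25),nb))
ck=dict(top=blob("top",(130,260,25,24),nb),side=blob("side",(208,360,22,28),nb))
print("W",(w:=fit(W,wt,[.4,.3])));print("K",(k:=fit(K,ck,[.4,.3])))
M=[(.148,.0195)];H=[(.182,.009)]
print("M",(m:=fit(M,dict(top=(285.2,247.2),side=(317.2,219.2)),[.4,0])))
H=[(.113,.0125),(.171,.0125),(.182,.009)]
dk=lambda h,s,v:(v<115)&((h<15)|(h>165))&(s>60)
rd=dict(top=blob("top",(418,228,24,20),dk),side=blob("side",(383,135,24,34),dk))
print("R",(r:=fit(H,rd,[.4,-.3])))
def c(n,x,y,w,h,q):
    z=6; o=cv2.resize(im[n][y:y+h,x:x+w],None,fx=z,fy=z,interpolation=cv2.INTER_CUBIC)
    for (p,pr,wire) in q:
      for zz,rr in pr:
        pts=(proj(n,circ(*p,zz,rr))-[x,y]+.5)*z
        cv2.polylines(o,[pts.astype(np.int32)],1,(0,255,0),1)
    return o
L=[(w[0],W,0),(k[0],K,0)]
MM=[(m[0],[(.148,.0195),(.148,.015)],0)]; R=[(r[0],H,0)]
a=np.hstack([c("top",120,205,36,50,[L[0]]),c("top",120,245,36,50,[L[1]]),c("top",265,222,36,50,MM),c("top",412,212,24,50,R)])
b=np.hstack([c("side",160,312,36,50,[L[0]]),c("side",200,345,36,50,[L[1]]),c("side",299,200,36,50,MM),c("side",385,130,24,50,R)])
cv2.imwrite("pics/ov.png",np.vstack([a,b]))
E
python3 f.py
```

```text
top [  7   5  13  12 106] [12.88 10.45]
side [  4   3  14  17 176] [10.42 10.6 ]
top [  6   7  14  12 132] [12.39 12.44]
side [  5   5  14  20 224] [11.08 14.26]
W (array([0.56437616, 0.31020109]), array([ 1.12, -0.31, -0.49,  0.83]))
K (array([0.44564061, 0.30024041]), array([ 0.94, -0.26, -0.39,  0.64]))
M (array([ 0.50302317, -0.02047943]), array([ 0.37, -0.13, -0.18,  0.5 ]))
top [  2   5  20  11 144] [11.94  9.14]
side [  5   7  13  24 198] [10.59 18.93]
R (array([ 0.51744308, -0.31681592]), array([-0.49,  0.1 ,  0.33, -0.87]))
```

View pics/ov.png

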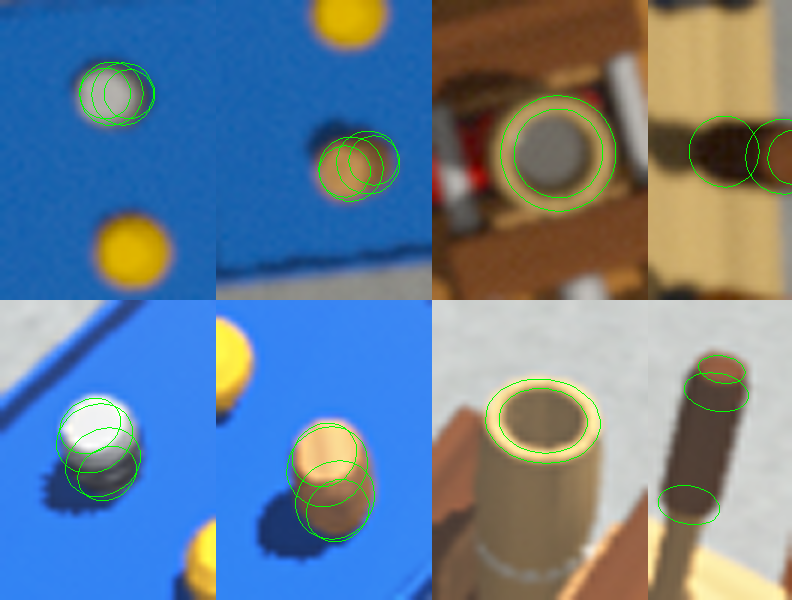

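The overlay fits both views to about 1 px (about 2 mm). Now a helper for tool-axis deltas, then hover over the weight.

```bash
cat >> h.py <<'E'
from scipy.spatial.transform import Rotation as Ro
def delta(pos,yaw):
    "tool-frame shift/turn to TCP pos, pointing down with tool x at yaw"
    s=env.read_state(); R=Ro.from_quat(s["orientation"],scalar_first=True)
    T=Ro.from_euler("z",yaw)*Ro.from_euler("x",np.pi)
    print("pos",s["ee_pos"].round(4),"rv",(R.inv()*T).as_rotvec().round(4),"d",R.inv().apply(np.array(pos)-s["ee_pos"]).round(4))
E
python3 -c "
from h import *
delta([.564,.310,.13],.0845)"
```

```text
pos [ 0.1465 -0.5039  0.2308] rv [-1.100e-03 -1.000e-04  1.983e-01] d [ 0.628  -0.665   0.1017]
```

Units first: shifts go in shares of 0.8 m and turns go in shares of pi rad. So -0.665 m / 0.8 = -0.8313, 0.628 m / 0.8 = 0.785, 0.198 rad / 3.1416 = 0.063.

>>> jog_arm(
  moves=[
    [[0, 0, 0.063, 0.785, -0.8313, 0, 0.085], [0, 0, 0.063, 0.785, -0.8313, 0, 0.085], [0, 0, 0.063, 0.785, -0.8313, 0, 0.085], [0, 0, 0.063, 0.785, -0.8313, 0, 0.085], [0, 0, 0.063, 0.785, -0.8313, 0, 0.085], [0, 0, 0.063, 0.785, -0.8313, 0, 0.085], [0, 0, 0.063, 0.785, -0.8313, 0, 0.085], [0, 0, 0.063, 0.785, -0.8313, 0, 0.085], [0, 0, 0.063, 0.785, -0.8313, 0, 0.085], [0, 0, 0.063, 0.785, -0.8313, 0, 0.085], [0, 0, 0.063, 0.785, -0.8313, 0, 0.085], [0, 0, 0.063, 0.785, -0.8313, 0, 0.085], [0, 0, 0.063, 0.785, -0.8313, 0, 0.085], [0, 0, 0.063, 0.785, -0.8313, 0, 0.085], [0, 0, 0.063, 0.785, -0.8313, 0, 0.085], [0, 0, 0.063, 0.785, -0.8313, 0.125, 0.085], [0, 0, 0.063, 0.785, -0.8313, 0.125, 0.085], [0, 0, 0.063, 0.785, -0.8313, 0.125, 0.085]],
  ],
)

```text
time_s: 2.35
ee_pos: [0.5626, 0.3092, 0.1284]
orientation: [0.001, 0.999, 0.042, -0.003]
force: [0.1, 0.1, 0.8]
gripper_width: 0.0854
gripper_force: 0.0
```

```bash
python3 -c "
from h import *
delta([.564,.310,.010],.0845)
cv2.imwrite('pics/a.png',np.vstack([cv2.resize(viewer.read_camera('top')[170:320,80:220,::-1],None,fx=2,fy=2),cv2.resize(viewer.read_camera('side')[270:420,120:260,::-1],None,fx=2,fy=2)]))"
```

```text
pos [0.5626 0.3092 0.1284] rv [0.0015 0.0063 0.0003] d [ 0.0022 -0.0009  0.1184]
```

View pics/a.png

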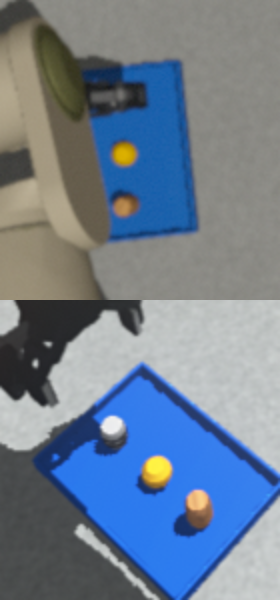

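Gripper straddles the weight with fingers across the line. Descend and close.

To row units: 0.119 m / 0.8 = 0.1488, 0.1 m / 0.8 = 0.125.

>>> jog_arm(
  moves=[
    [[0, 0, 0, 0.0019, -0.0013, 0.075, 0.085], [0, 0, 0, 0.0019, -0.0013, 0.125, 0.085], [0, 0, 0, 0.0019, -0.0013, 0.1488, 0.085], [0, 0, 0, 0.0019, -0.0013, 0.1488, 0.085], [0, 0, 0, 0.0019, -0.0013, 0.1488, 0.01], [0, 0, 0, 0.0019, -0.0013, 0.1488, 0.01], [0, 0, 0, 0.0019, -0.0013, 0.1488, 0.01], [0, 0, 0, 0.0019, -0.0013, 0.1488, 0.01], [0, 0, 0, 0.0019, -0.0013, 0.1488, 0.01], [0, 0, 0, 0.0019, -0.0013, 0.1488, 0.01]],
  ],
)

```text
time_s: 3.7
ee_pos: [0.5658, 0.311, 0.0132]
orientation: [-0.0, 0.999, 0.042, 0.001]
force: [-1.0, -0.2, 6.0]
gripper_width: 0.0212
gripper_force: 58.9
```

```bash
python3 -c "
from h import *
delta([.503,-.0205,.24],.0845)"
```

```text
pos [0.5658 0.311  0.0132] rv [-0.0003 -0.0013  0.0004] d [-0.0904  0.3249 -0.227 ]
```

Width 21.2 mm with 6 N upward suggests the pads are on the top bevel. Reopen, go 5 mm lower and regrip.

To row units: 0.005 m / 0.8 = 0.0063, -0.001 m / 0.8 = -0.0013.

>>> jog_arm(
  moves=[
    [[0, 0, 0, 0, 0, 0, 0.05], [0, 0, 0, 0, 0, 0, 0.05], [0, 0, 0, -0.0013, 0, 0.0063, 0.05], [0, 0, 0, -0.0013, 0, 0.0063, 0.05], [0, 0, 0, -0.0013, 0, 0.0063, 0.01], [0, 0, 0, -0.0013, 0, 0.0063, 0.01], [0, 0, 0, -0.0013, 0, 0.0063, 0.01], [0, 0, 0, -0.0013, 0, 0.0063, 0.01]],
  ],
)

```text
time_s: 4.7
ee_pos: [0.5646, 0.3108, 0.0076]
orientation: [-0.0, 0.999, 0.042, 0.0]
force: [0.1, -0.6, 2.0]
gripper_width: 0.0218
gripper_force: 58.9
```

```bash
python3 -c "
from h import *
delta([.503,-.0205,.24],.0845)"
```

```text
pos [0.5646 0.3108 0.0076] rv [-0.0002 -0.0006  0.0002] d [-0.0893  0.3248 -0.2325]
```

To row units: 0.325 m / 0.8 = 0.4063, -0.1725 m / 0.8 = -0.2156.

>>> jog_arm(
  moves=[
    [[0, 0, 0, 0, 0, -0.075, 0.01], [0, 0, 0, 0, 0, -0.15, 0.01], [0, 0, 0, 0, 0, -0.2156, 0.01], [0, 0, 0, -0.1113, 0.4063, -0.2156, 0.01], [0, 0, 0, -0.1113, 0.4063, -0.2156, 0.01], [0, 0, 0, -0.1113, 0.4063, -0.2156, 0.01], [0, 0, 0, -0.1113, 0.4063, -0.2156, 0.01], [0, 0, 0, -0.1113, 0.4063, -0.2156, 0.01], [0, 0, 0, -0.1113, 0.4063, -0.2156, 0.01], [0, 0, 0, -0.1113, 0.4063, -0.2156, 0.01], [0, 0, 0, -0.1113, 0.4063, -0.2156, 0.01]],
  ],
)

```text
time_s: 6.08
ee_pos: [0.5033, -0.0198, 0.1797]
orientation: [-0.0, 0.999, 0.043, -0.0]
force: [0.2, 0.2, -1.0]
gripper_width: 0.0217
gripper_force: 59.3
```

```bash
python3 -c "
from h import *
delta([.503,-.0205,.152],.0845)
a=viewer.read_camera('top');b=viewer.read_camera('side');cv2.imwrite('pics/t1.png',a[:,:,::-1]);cv2.imwrite('pics/s1.png',b[:,:,::-1])
cv2.imwrite('pics/b.png',np.vstack([cv2.resize(x,None,fx=3,fy=3,interpolation=cv2.INTER_CUBIC) for x in (a[200:300,230:340,::-1],b[160:260,260:370,::-1])]))"
```

```text
pos [ 0.5033 -0.0198  0.1797] rv [-0.0004  0.0002  0.0008] d [-0.0003  0.0006  0.0277]
```

View pics/b.png

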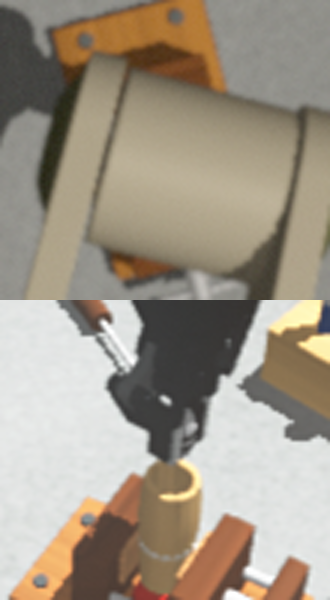

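Side view: fingers with the weight over the mouth (fingertip at about (316,213), mouth at (317,219)); top view is occluded by the arm. Lower gently and check the force.

To row units: 0.0285 m / 0.8 = 0.0356, 0.025 m / 0.8 = 0.0313.

>>> jog_arm(
  moves=[
    [[0, 0, 0, 0, 0.0008, 0.025, 0.01], [0, 0, 0, 0, 0.0008, 0.0313, 0.01], [0, 0, 0, 0, 0.0008, 0.0356, 0.01], [0, 0, 0, 0, 0.0008, 0.0356, 0.01], [0, 0, 0, 0, 0.0008, 0.0356, 0.01]],
  ],
)

```text
time_s: 6.8
ee_pos: [0.5035, -0.0212, 0.1517]
orientation: [0.0, 0.999, 0.042, 0.0]
force: [-0.1, 0.1, -1.1]
gripper_width: 0.0217
gripper_force: 59.3
```

To row units: 0.003 m / 0.8 = 0.0038, 0.0015 m / 0.8 = 0.0019.

>>> jog_arm(
  moves=[
    [[0, 0, 0, 0, 0, 0.0019, 0.01], [0, 0, 0, 0, 0, 0.0038, 0.01], [0, 0, 0, 0, 0, 0.0038, 0.01], [0, 0, 0, 0, 0, 0.0038, 0.01]],
  ],
)

```text
time_s: 7.3
ee_pos: [0.5033, -0.0213, 0.1483]
orientation: [0.0, 0.999, 0.042, -0.0]
force: [0.8, -1.0, -0.7]
gripper_width: 0.0218
gripper_force: 59.5
```

Slight lateral contact (+x, −y); give way 1 mm and go down 1 mm more.

To row units: 0.001 m / 0.8 = 0.0013, 0.0008 m / 0.8 = 0.001.

>>> jog_arm(
  moves=[
    [[0, 0, 0, 0.001, 0.0013, 0, 0.01], [0, 0, 0, 0.001, 0.0013, 0.0013, 0.01], [0, 0, 0, 0.001, 0.0013, 0.0013, 0.01]],
  ],
)

```text
time_s: 7.68
ee_pos: [0.5043, -0.0223, 0.1482]
orientation: [0.0, 0.999, 0.042, 0.0]
force: [-3.4, 1.0, 7.0]
gripper_width: 0.0216
gripper_force: 64.5
```

Fingertips rest on the rim. Back off 1.5 mm, release, then rise and look.

To row units: -0.0015 m / 0.8 = -0.0019, -0.0008 m / 0.8 = -0.001.

>>> jog_arm(
  moves=[
    [[0, 0, 0, -0.001, 0, -0.0019, 0.01], [0, 0, 0, -0.001, 0, -0.0019, 0.01], [0, 0, 0, -0.001, 0, -0.0019, 0.04], [0, 0, 0, -0.001, 0, -0.0019, 0.085], [0, 0, 0, -0.001, 0, -0.0019, 0.085], [0, 0, 0, -0.001, 0, -0.0019, 0.085]],
  ],
)

```text
time_s: 8.43
ee_pos: [0.5034, -0.0223, 0.1488]
orientation: [0.0, 0.999, 0.042, 0.0]
force: [-0.5, 0.0, 0.3]
gripper_width: 0.0849
gripper_force: 0.0
```

>>> jog_arm(
  moves=[
    [[0, 0, 0, 0, 0, -0.075, 0.085], [0, 0, 0, 0, -0.15, -0.075, 0.085], [0, 0, 0, 0, -0.15, -0.075, 0.085], [0, 0, 0, 0, -0.15, -0.075, 0.085], [0, 0, 0, 0, -0.4063, -0.075, 0.085], [0, 0, 0, 0, -0.4063, -0.075, 0.085], [0, 0, 0, 0, -0.4063, -0.075, 0.085], [0, 0, 0, 0, -0.4063, -0.075, 0.085], [0, 0, 0, 0, -0.4063, -0.075, 0.085]],
  ],
)

```text
time_s: 9.55
ee_pos: [0.476, 0.3013, 0.2085]
orientation: [0.0, 0.999, 0.043, -0.0]
force: [-0.7, 0.4, -0.3]
gripper_width: 0.0849
gripper_force: 0.0
```

```bash
python3 -c "
from h import *
delta([.4456,.3002,.010],.0845)
a=viewer.read_camera('top');b=viewer.read_camera('side');cv2.imwrite('pics/t2.png',a[:,:,::-1]);cv2.imwrite('pics/s2.png',b[:,:,::-1])
cv2.imwrite('pics/c.png',np.vstack([cv2.resize(x,None,fx=3,fy=3,interpolation=cv2.INTER_CUBIC) for x in (a[200:300,230:340,::-1],b[160:260,260:370,::-1])]))"
```

```text
pos [0.476  0.3013 0.2085] rv [0.0005 0.0004 0.0011] d [-0.0303 -0.0016  0.1985]
```

View pics/c.png

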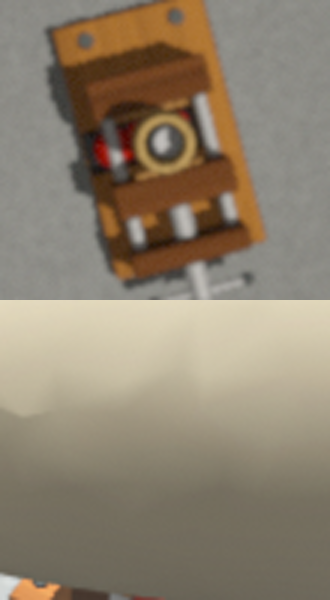

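The bright disc shows the weight inside the bore. Next, the cork.

To row units: 0.1955 m / 0.8 = 0.2444, -0.0303 m / 0.8 = -0.0379.

>>> jog_arm(
  moves=[
    [[0, 0, 0, -0.0379, -0.002, 0.05, 0.085], [0, 0, 0, -0.0379, -0.002, 0.125, 0.085], [0, 0, 0, -0.0379, -0.002, 0.1875, 0.085], [0, 0, 0, -0.0379, -0.002, 0.2313, 0.085], [0, 0, 0, -0.0379, -0.002, 0.2444, 0.085], [0, 0, 0, -0.0379, -0.002, 0.2444, 0.085], [0, 0, 0, -0.0379, -0.002, 0.2444, 0.01], [0, 0, 0, -0.0379, -0.002, 0.2444, 0.01], [0, 0, 0, -0.0379, -0.002, 0.2444, 0.01], [0, 0, 0, -0.0379, -0.002, 0.2444, 0.01], [0, 0, 0, -0.0379, -0.002, 0.2444, 0.01], [0, 0, 0, -0.0379, -0.002, 0.2444, 0.01]],
  ],
)

```text
time_s: 11.15
ee_pos: [0.4458, 0.3008, 0.014]
orientation: [-0.0, 0.999, 0.042, 0.0]
force: [-1.1, -0.9, 5.2]
gripper_width: 0.0221
gripper_force: 58.9
```

```bash
python3 -c "
from h import *
delta([.5035,-.0218,.17],.0845)"
```

```text
pos [0.4458 0.3008 0.014 ] rv [-0.0002 -0.001   0.0005] d [ 0.0302  0.3263 -0.1561]
```

To row units: 0.3263 m / 0.8 = 0.4079, -0.17 m / 0.8 = -0.2125.

>>> jog_arm(
  moves=[
    [[0, 0, 0, 0, 0, -0.075, 0.01], [0, 0, 0, 0, 0, -0.15, 0.01], [0, 0, 0, 0, 0, -0.2125, 0.01], [0, 0, 0, 0.0378, 0.4079, -0.2125, 0.01], [0, 0, 0, 0.0378, 0.4079, -0.2125, 0.01], [0, 0, 0, 0.0378, 0.4079, -0.2125, 0.01], [0, 0, 0, 0.0378, 0.4079, -0.2125, 0.01], [0, 0, 0, 0.0378, 0.4079, -0.2125, 0.01], [0, 0, 0, 0.0378, 0.4079, -0.2125, 0.01], [0, 0, 0, 0.0378, 0.4079, -0.2125, 0.01], [0, 0, 0, 0.0378, 0.4079, -0.195, 0.01], [0, 0, 0, 0.0378, 0.4079, -0.1863, 0.01], [0, 0, 0, 0.0378, 0.4079, -0.1863, 0.01]],
  ],
)

```text
time_s: 12.78
ee_pos: [0.5028, -0.0211, 0.1615]
orientation: [-0.0, 0.999, 0.043, -0.001]
force: [0.7, -1.4, 0.3]
gripper_width: 0.0222
gripper_force: 59.0
```

```bash
python3 -c "
from h import *
delta([.5035,-.0218,.150],.0845);print(env.read_state()['force'])"
```

```text
pos [ 0.5028 -0.0211  0.1615] rv [-0.0006  0.0015  0.0015] d [0.0006 0.0008 0.0115]
[ 0.69064369 -1.43967666  0.34020028]
```

To row units: 0.01 m / 0.8 = 0.0125, 0.007 m / 0.8 = 0.0088.

>>> jog_arm(
  moves=[
    [[0, 0, 0, 0.0004, 0.0008, 0.005, 0.01], [0, 0, 0, 0.0004, 0.0008, 0.0088, 0.01], [0, 0, 0, 0.0004, 0.0008, 0.0125, 0.01], [0, 0, 0, 0.0004, 0.0008, 0.0125, 0.01], [0, 0, 0, 0.0004, 0.0008, 0.0125, 0.01]],
  ],
)

```text
time_s: 13.4
ee_pos: [0.5034, -0.0221, 0.1521]
orientation: [-0.0, 0.999, 0.042, -0.0]
force: [0.0, 4.3, 0.1]
gripper_width: 0.022
gripper_force: 59.0
```

To row units: -0.0012 m / 0.8 = -0.0015.

>>> jog_arm(
  moves=[
    [[0, 0, 0, 0, -0.0015, 0, 0.01], [0, 0, 0, 0, -0.0015, 0, 0.01], [0, 0, 0, 0, -0.0015, 0, 0.01]],
  ],
)

```text
time_s: 13.78
ee_pos: [0.5036, -0.0216, 0.1524]
orientation: [0.0, 0.999, 0.042, 0.0]
force: [0.5, 0.0, -0.9]
gripper_width: 0.022
gripper_force: 59.1
```

To row units: 0.296 m / 0.8 = 0.37, -0.075 m / 0.8 = -0.0938.

>>> jog_arm(
  moves=[
    [[0, 0, 0, 0, 0, 0, 0.085], [0, 0, 0, 0, 0, 0, 0.085], [0, 0, 0, 0, 0, 0, 0.085], [0, 0, 0, 0, 0, -0.05, 0.085], [0, 0, 0, 0, 0, -0.0938, 0.085], [0, 0, 0, -0.0138, 0.37, -0.0938, 0.085], [0, 0, 0, -0.0138, 0.37, -0.0938, 0.085], [0, 0, 0, -0.0138, 0.37, -0.0938, 0.085], [0, 0, 0, -0.0138, 0.37, -0.0938, 0.085], [0, 0, 0, -0.0138, 0.37, -0.0938, 0.085], [0, 0, 0, -0.0138, 0.37, -0.0938, 0.085], [0, 0, 0, -0.0138, 0.37, -0.0938, 0.085]],
  ],
)

```text
time_s: 15.28
ee_pos: [0.5176, -0.3166, 0.2271]
orientation: [-0.0, 0.999, 0.043, -0.0]
force: [-0.3, 1.6, 0.2]
gripper_width: 0.0853
gripper_force: 0.0
```

```bash
python3 -c "
from h import *
delta([.5174,-.3168,.130],.0845)
a=viewer.read_camera('top');b=viewer.read_camera('side');cv2.imwrite('pics/t3.png',a[:,:,::-1]);cv2.imwrite('pics/s3.png',b[:,:,::-1])
cv2.imwrite('pics/d.png',np.vstack([np.hstack([cv2.resize(x[y:y+100,c:c+110],None,fx=3,fy=3,interpolation=cv2.INTER_CUBIC) for x,y,c in r]) for r in (((a,200,230),(b,160,260)),((a,180,360),(b,80,340)))])[:,:,::-1])"
```

```text
pos [ 0.5176 -0.3166  0.2271] rv [-0.0006  0.0002  0.0006] d [-0.0002  0.0002  0.0971]
```

View pics/d.png

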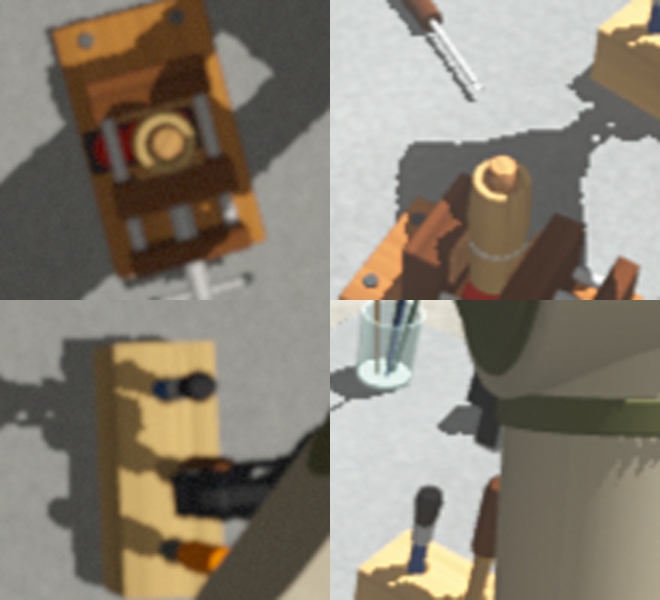

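Cork stands proud in the mouth as expected; gripper is over the ramrod. Descend and grip.

To row units: 0.097 m / 0.8 = 0.1213, 0.085 m / 0.8 = 0.1063.

>>> jog_arm(
  moves=[
    [[0, 0, 0, 0, 0, 0.0375, 0.085], [0, 0, 0, 0, 0, 0.075, 0.085], [0, 0, 0, 0, 0, 0.1063, 0.085], [0, 0, 0, 0, 0, 0.1213, 0.085], [0, 0, 0, 0, 0, 0.1213, 0.085], [0, 0, 0, 0, 0, 0.1213, 0.01], [0, 0, 0, 0, 0, 0.1213, 0.01], [0, 0, 0, 0, 0, 0.1213, 0.01], [0, 0, 0, 0, 0, 0.1213, 0.01], [0, 0, 0, 0, 0, 0.1213, 0.01], [0, 0, 0, 0, 0, 0.1213, 0.01]],
  ],
)

```text
time_s: 16.75
ee_pos: [0.5178, -0.3173, 0.1308]
orientation: [0.0, 0.999, 0.042, 0.0]
force: [-0.2, 0.0, 6.1]
gripper_width: 0.0234
gripper_force: 58.6
```

```bash
python3 -c "
from h import *
delta([.5036,-.0212,.15],.0845);print(env.read_state()['torque'])"
```

```text
pos [ 0.5178 -0.3173  0.1308] rv [ 0.0006 -0.0006  0.0003] d [ 0.011  -0.2962 -0.0193]
[ 0.23618334  0.12748173 -0.02347683]
```

To row units: -0.2958 m / 0.8 = -0.3698, -0.17 m / 0.8 = -0.2125.

>>> jog_arm(
  moves=[
    [[0, 0, 0, 0, 0, -0.025, 0.01], [0, 0, 0, 0, 0, -0.0625, 0.01], [0, 0, 0, 0, 0, -0.1375, 0.01], [0, 0, 0, 0, 0, -0.2125, 0.01], [0, 0, 0, 0, 0, -0.2125, 0.01], [0, 0, 0, 0.0138, -0.3698, -0.2125, 0.01], [0, 0, 0, 0.0138, -0.3698, -0.2125, 0.01], [0, 0, 0, 0.0138, -0.3698, -0.2125, 0.01], [0, 0, 0, 0.0138, -0.3698, -0.2125, 0.01], [0, 0, 0, 0.0138, -0.3698, -0.2125, 0.01], [0, 0, 0, 0.0138, -0.3698, -0.2125, 0.01], [0, 0, 0, 0.0138, -0.3698, -0.2125, 0.01], [0, 0, 0, 0.0138, -0.3698, -0.2125, 0.01]],
  ],
)

```text
time_s: 18.38
ee_pos: [0.5035, -0.0226, 0.2996]
orientation: [-0.0, 0.999, 0.042, -0.001]
force: [0.1, -0.5, -1.2]
gripper_width: 0.0239
gripper_force: 59.3
```

```bash
python3 -c "
from h import *
delta([.5036,-.0212,.278],.0845)
b=viewer.read_camera('side');a=viewer.read_camera('top');cv2.imwrite('pics/e.png',np.vstack([cv2.resize(b[90:240,250:400,::-1],None,fx=3,fy=3,interpolation=cv2.INTER_CUBIC),cv2.resize(a[200:250,230:380,::-1],None,fx=3,fy=3)]))"
```

```text
pos [ 0.5035 -0.0226  0.2996] rv [-0.0002  0.001  -0.0013] d [ 0.0002 -0.0014  0.0216]
```

View pics/e.png

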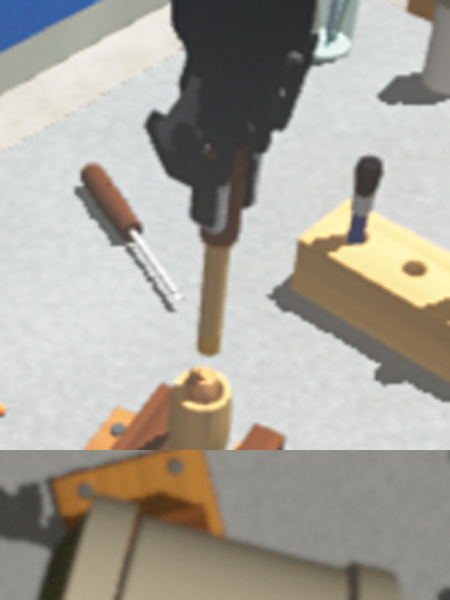

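Rod held vertically above the cork; tip at side pixel about (319.3,207), cork top at about (317.5,213). Compare against projection.

```bash
python3 -c "
from h import *
x,y=.5035,-.0226
print(proj('side',[[x,y,.184],[x,y,.282-.02],[.5036,-.0212,.148],[.5036,-.0212,.162]]).round(1))
s=env.read_state();print(s['ee_pos'],s['force'])"
```

```text
[[318.7 206.6]
 [321.5 177.3]
 [317.  219.3]
 [317.5 214.6]]
[ 0.50354671 -0.02246354  0.29993363] [ 0.59086145  0.41527712 -0.59728636]
```

To row units: 0.0275 m / 0.8 = 0.0344, -0.0013 m / 0.8 = -0.0016.

>>> jog_arm(
  moves=[
    [[0, 0, 0, 0.0003, -0.0016, 0.01, 0.01], [0, 0, 0, 0.0003, -0.0016, 0.0175, 0.01], [0, 0, 0, 0.0003, -0.0016, 0.0213, 0.01], [0, 0, 0, 0.0003, -0.0016, 0.0231, 0.01], [0, 0, 0, 0.0003, -0.0016, 0.025, 0.01], [0, 0, 0, 0.0003, -0.0016, 0.0269, 0.01], [0, 0, 0, 0.0003, -0.0016, 0.0288, 0.01], [0, 0, 0, 0.0003, -0.0016, 0.0306, 0.01], [0, 0, 0, 0.0003, -0.0016, 0.0325, 0.01], [0, 0, 0, 0.0003, -0.0016, 0.0344, 0.01]],
  ],
)

```text
time_s: 19.73
ee_pos: [0.5037, -0.0202, 0.2731]
orientation: [0.0, 0.999, 0.042, 0.0]
force: [0.2, -0.6, 2.5]
gripper_width: 0.0237
gripper_force: 59.8
```

To row units: 0.009 m / 0.8 = 0.0113, 0.0075 m / 0.8 = 0.0094.

>>> jog_arm(
  moves=[
    [[0, 0, 0, 0, 0.0008, 0.0019, 0.01], [0, 0, 0, 0, 0.0008, 0.0038, 0.01], [0, 0, 0, 0, 0.0008, 0.0056, 0.01], [0, 0, 0, 0, 0.0008, 0.0075, 0.01], [0, 0, 0, 0, 0.0008, 0.0094, 0.01], [0, 0, 0, 0, 0.0008, 0.0113, 0.01]],
  ],
)

```text
time_s: 20.48
ee_pos: [0.5036, -0.0208, 0.2637]
orientation: [-0.0, 0.999, 0.042, -0.0]
force: [-0.8, 1.0, 3.5]
gripper_width: 0.0238
gripper_force: 59.7
```

>>> jog_arm(
  moves=[
    [[0, 0, 0, 0, 0, 0.0019, 0.01], [0, 0, 0, 0, 0, 0.0038, 0.01], [0, 0, 0, 0, 0, 0.0056, 0.01], [0, 0, 0, 0, 0, 0.0075, 0.01], [0, 0, 0, 0, 0, 0.0094, 0.01], [0, 0, 0, 0, 0, 0.0113, 0.01]],
  ],
)

```text
time_s: 21.22
ee_pos: [0.5037, -0.0209, 0.2547]
orientation: [0.0, 0.999, 0.042, 0.0]
force: [-0.4, 1.0, 3.1]
gripper_width: 0.0241
gripper_force: 59.7
```

Steady push of about 4 N. Continue with small steps near the possible bottom.

To row units: 0.009 m / 0.8 = 0.0113, 0.008 m / 0.8 = 0.01.

>>> jog_arm(
  moves=[
    [[0, 0, 0, 0, 0, 0.0019, 0.01], [0, 0, 0, 0, 0, 0.0038, 0.01], [0, 0, 0, 0, 0, 0.0056, 0.01], [0, 0, 0, 0, 0, 0.0075, 0.01], [0, 0, 0, 0, 0, 0.0088, 0.01], [0, 0, 0, 0, 0, 0.01, 0.01], [0, 0, 0, 0, 0, 0.0113, 0.01]],
  ],
)

```text
time_s: 22.1
ee_pos: [0.5037, -0.0208, 0.2457]
orientation: [0.0, 0.999, 0.042, 0.0]
force: [-1.0, 0.8, 2.6]
gripper_width: 0.0237
gripper_force: 59.7
```

To row units: 0.0018 m / 0.8 = 0.0023, 0.0012 m / 0.8 = 0.0015.

>>> jog_arm(
  moves=[
    [[0, 0, 0, 0, 0, 0.0008, 0.01], [0, 0, 0, 0, 0, 0.0015, 0.01], [0, 0, 0, 0, 0, 0.0023, 0.01]],
  ],
)

```text
time_s: 22.48
ee_pos: [0.5036, -0.0208, 0.2439]
orientation: [-0.0, 0.999, 0.042, -0.0]
force: [-0.5, 0.7, 2.8]
gripper_width: 0.0237
gripper_force: 59.7
```

>>> jog_arm(
  moves=[
    [[0, 0, 0, 0, 0, 0.0008, 0.01], [0, 0, 0, 0, 0, 0.0015, 0.01], [0, 0, 0, 0, 0, 0.0023, 0.01]],
  ],
)

```text
time_s: 22.85
ee_pos: [0.5036, -0.0208, 0.2422]
orientation: [-0.0, 0.999, 0.042, -0.0]
force: [-0.0, 1.0, 3.4]
gripper_width: 0.0237
gripper_force: 59.7
```

To row units: 0.0018 m / 0.8 = 0.0023, 0.0012 m / 0.8 = 0.0015.

>>> jog_arm(
  moves=[
    [[0, 0, 0, 0, 0, 0.0008, 0.01], [0, 0, 0, 0, 0, 0.0015, 0.01], [0, 0, 0, 0, 0, 0.0023, 0.01]],
  ],
)

```text
time_s: 23.22
ee_pos: [0.5036, -0.0208, 0.2403]
orientation: [-0.0, 0.999, 0.042, -0.0]
force: [-1.6, 0.3, 2.0]
gripper_width: 0.0237
gripper_force: 59.7
```

To row units: 0.0018 m / 0.8 = 0.0023, 0.0012 m / 0.8 = 0.0015.

>>> jog_arm(
  moves=[
    [[0, 0, 0, 0, 0, 0.0008, 0.01], [0, 0, 0, 0, 0, 0.0015, 0.01], [0, 0, 0, 0, 0, 0.0023, 0.01]],
  ],
)

```text
time_s: 23.6
ee_pos: [0.5036, -0.0208, 0.2385]
orientation: [-0.0, 0.999, 0.042, -0.0]
force: [-1.2, 0.6, 3.5]
gripper_width: 0.0236
gripper_force: 59.7
```

To row units: 0.0018 m / 0.8 = 0.0023, 0.0012 m / 0.8 = 0.0015.

>>> jog_arm(
  moves=[
    [[0, 0, 0, 0, 0, 0.0008, 0.01], [0, 0, 0, 0, 0, 0.0015, 0.01], [0, 0, 0, 0, 0, 0.0023, 0.01]],
  ],
)

```text
time_s: 23.98
ee_pos: [0.5038, -0.0208, 0.2372]
orientation: [-0.0, 0.999, 0.042, 0.0]
force: [-1.2, 0.7, 7.6]
gripper_width: 0.0235
gripper_force: 60.3
```

Bottom reached (force rising). Lean in.

To row units: 0.0006 m / 0.8 = 0.0008, 0.0003 m / 0.8 = 0.0004.

>>> jog_arm(
  moves=[
    [[0, 0, 0, 0, 0, 0.0004, 0.01], [0, 0, 0, 0, 0, 0.0008, 0.01], [0, 0, 0, 0, 0, 0.0008, 0.01]],
  ],
)

```text
time_s: 24.35
ee_pos: [0.5039, -0.0208, 0.2372]
orientation: [0.0, 0.999, 0.042, 0.001]
force: [-1.6, 0.8, 7.9]
gripper_width: 0.024
gripper_force: 60.5
```

To row units: 0.0006 m / 0.8 = 0.0008, 0.0003 m / 0.8 = 0.0004.

>>> jog_arm(
  moves=[
    [[0, 0, 0, 0, 0, 0.0004, 0.01], [0, 0, 0, 0, 0, 0.0008, 0.01], [0, 0, 0, 0, 0, 0.0008, 0.01]],
  ],
)

```text
time_s: 24.72
ee_pos: [0.5041, -0.0207, 0.2371]
orientation: [0.0, 0.999, 0.042, 0.001]
force: [-2.8, 1.4, 13.4]
gripper_width: 0.0238
gripper_force: 60.8
```

To row units: 0.0006 m / 0.8 = 0.0008, 0.0003 m / 0.8 = 0.0004.

>>> jog_arm(
  moves=[
    [[0, 0, 0, 0, 0, 0.0004, 0.01], [0, 0, 0, 0, 0, 0.0008, 0.01], [0, 0, 0, 0, 0, 0.0008, 0.01]],
  ],
)

```text
time_s: 25.1
ee_pos: [0.5043, -0.0207, 0.237]
orientation: [0.0, 0.999, 0.042, 0.002]
force: [-2.2, 2.4, 16.8]
gripper_width: 0.0234
gripper_force: 61.2
```

Net about 18 N. A touch more, then hold.

To row units: 0.0003 m / 0.8 = 0.0004.

>>> jog_arm(
  moves=[
    [[0, 0, 0, 0, 0, 0.0004, 0.01], [0, 0, 0, 0, 0, 0.0004, 0.01], [0, 0, 0, 0, 0, 0.0004, 0.01], [0, 0, 0, 0, 0, 0.0004, 0.01], [0, 0, 0, 0, 0, 0.0004, 0.01]],
  ],
)

```text
time_s: 25.72
ee_pos: [0.5044, -0.0208, 0.2369]
orientation: [0.0, 0.999, 0.042, 0.002]
force: [-2.7, 1.9, 17.6]
gripper_width: 0.0237
gripper_force: 61.4
```

To row units: 0.0002 m / 0.8 = 0.0003.

>>> jog_arm(
  moves=[
    [[0, 0, 0, 0, 0, 0.0003, 0.01], [0, 0, 0, 0, 0, 0.0003, 0.01], [0, 0, 0, 0, 0, 0.0003, 0.01], [0, 0, 0, 0, 0, 0.0003, 0.01]],
  ],
)

```text
time_s: 26.22
ee_pos: [0.5045, -0.0208, 0.2369]
orientation: [0.0, 0.999, 0.042, 0.002]
force: [-2.4, 2.2, 18.8]
gripper_width: 0.0241
gripper_force: 61.5
```

```bash
python3 -c "
from h import *
delta([.5178,-.3173,.237],.0845)"
```

```text
pos [ 0.5045 -0.0208  0.2369] rv [ 0.0009 -0.0042  0.0004] d [-1.180e-02  2.966e-01  1.000e-04]
```

About 20 N held with no further motion. Withdraw and move back over the hole.

To row units: 0.296 m / 0.8 = 0.37, -0.066 m / 0.8 = -0.0825.

>>> jog_arm(
  moves=[
    [[0, 0, 0, 0, 0, -0.0125, 0.01], [0, 0, 0, 0, 0, -0.0375, 0.01], [0, 0, 0, 0, 0, -0.0825, 0.01], [0, 0, 0, 0, 0, -0.0825, 0.01], [0, 0, 0, -0.0148, 0.37, -0.0825, 0.01], [0, 0, 0, -0.0148, 0.37, -0.0825, 0.01], [0, 0, 0, -0.0148, 0.37, -0.0825, 0.01], [0, 0, 0, -0.0148, 0.37, -0.0825, 0.01], [0, 0, 0, -0.0148, 0.37, -0.0825, 0.01], [0, 0, 0, -0.0148, 0.37, -0.0825, 0.01], [0, 0, 0, -0.0148, 0.37, -0.0825, 0.01], [0, 0, 0, -0.0148, 0.37, -0.0825, 0.01]],
  ],
)

```text
time_s: 27.72
ee_pos: [0.5172, -0.3157, 0.3004]
orientation: [-0.0, 0.999, 0.043, -0.0]
force: [0.4, -0.5, -0.9]
gripper_width: 0.0236
gripper_force: 59.5
```

```bash
python3 -c "
from h import *
delta([.5178,-.3173,.131],.0845)
b=viewer.read_camera('side');a=viewer.read_camera('top');cv2.imwrite('pics/g.png',np.hstack([cv2.resize(b[60:210,340:450,::-1],None,fx=3,fy=3,interpolation=cv2.INTER_CUBIC),cv2.resize(a[200:350,230:340,::-1],None,fx=3,fy=3)]))
print(proj('side',[[.5178,-.3173,.06],[.5178,-.3173,.183]]))"
```

```text
pos [ 0.5172 -0.3157  0.3004] rv [-0.0002  0.0001  0.0016] d [0.0005 0.0017 0.1694]
[[387.40130337 179.50621446]
 [396.90773302 140.59545931]]
```

View pics/g.png

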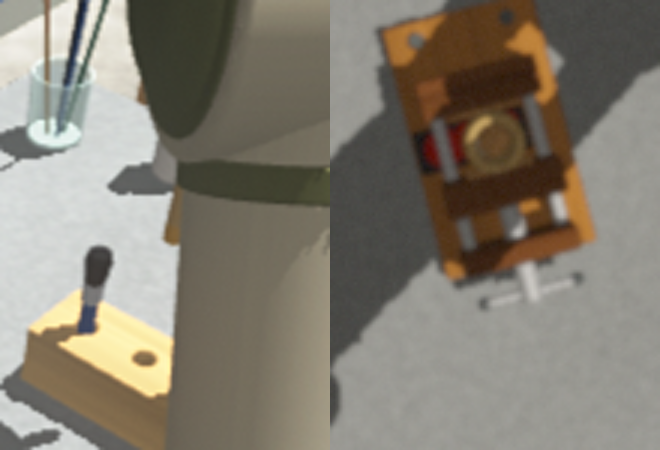

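Cork is deep in the bore; the hole at side pixel (388,179) agrees with the stored pick pose. Lower the rod.

To row units: 0.135 m / 0.8 = 0.1688, 0.13 m / 0.8 = 0.1625.

>>> jog_arm(
  moves=[
    [[0, 0, 0, 0.0006, 0.0018, 0.0625, 0.01], [0, 0, 0, 0.0006, 0.0018, 0.125, 0.01], [0, 0, 0, 0.0006, 0.0018, 0.1438, 0.01], [0, 0, 0, 0.0006, 0.0018, 0.15, 0.01], [0, 0, 0, 0.0006, 0.0018, 0.1563, 0.01], [0, 0, 0, 0.0006, 0.0018, 0.1625, 0.01], [0, 0, 0, 0.0006, 0.0018, 0.1688, 0.01]],
  ],
)

```text
time_s: 28.7
ee_pos: [0.5178, -0.3183, 0.1658]
orientation: [0.0, 0.999, 0.042, 0.0]
force: [0.2, 0.4, -0.8]
gripper_width: 0.0239
gripper_force: 59.5
```

Tip is about 10 mm inside the hole with no contact. Continue to 1–2 mm above the bottom.

To row units: 0.0335 m / 0.8 = 0.0419, 0.03 m / 0.8 = 0.0375.

>>> jog_arm(
  moves=[
    [[0, 0, 0, 0, -0.0008, 0.01, 0.01], [0, 0, 0, 0, -0.001, 0.02, 0.01], [0, 0, 0, 0, -0.001, 0.03, 0.01], [0, 0, 0, 0, -0.001, 0.0375, 0.01], [0, 0, 0, 0, -0.001, 0.0419, 0.01], [0, 0, 0, 0, -0.001, 0.0419, 0.01]],
  ],
)

```text
time_s: 29.45
ee_pos: [0.5175, -0.3173, 0.1318]
orientation: [-0.0, 0.999, 0.042, -0.0]
force: [-0.6, 0.1, -0.3]
gripper_width: 0.0235
gripper_force: 59.5
```

Units first: shifts go in shares of 0.8 m and turns go in shares of pi rad. So -0.13 m / 0.8 = -0.1625, -0.1 m / 0.8 = -0.125.

>>> jog_arm(
  moves=[
    [[0, 0, 0, 0, 0, 0.0008, 0.01], [0, 0, 0, 0, 0, 0.0008, 0.04], [0, 0, 0, 0, 0, 0.0008, 0.085], [0, 0, 0, 0, 0, 0.0008, 0.085], [0, 0, 0, 0, 0, 0.0008, 0.085], [0, 0, 0, 0, 0, -0.0375, 0.085], [0, 0, 0, 0, 0, -0.1, 0.085], [0, 0, 0, 0, 0, -0.1625, 0.085], [0, 0, 0, 0, 0, -0.1625, 0.085], [0, 0, 0, -0.125, 0.125, -0.1625, 0.085], [0, 0, 0, -0.125, 0.125, -0.1625, 0.085], [0, 0, 0, -0.125, 0.125, -0.1625, 0.085], [0, 0, 0, -0.125, 0.125, -0.1625, 0.085], [0, 0, 0, -0.125, 0.125, -0.1625, 0.085]],
  ],
)

```text
time_s: 31.2
ee_pos: [0.4274, -0.4243, 0.2618]
orientation: [-0.0, 0.999, 0.043, 0.0]
force: [0.7, 1.0, 0.1]
gripper_width: 0.0848
gripper_force: 0.0
```

```bash
python3 -c "
from h import *
b=viewer.read_camera('side');a=viewer.read_camera('top');cv2.imwrite('pics/i.png',np.hstack([cv2.resize(x[y:y+150,c:c+130],None,fx=2,fy=2,interpolation=cv2.INTER_CUBIC) for x,y,c in ((b,100,340),(a,170,350),(a,170,220))])[:,:,::-1])"
```

```text
(no output)
```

View pics/i.png

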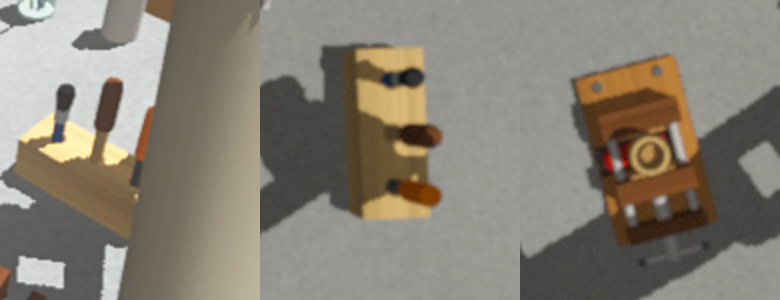

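The ramrod stands upright in its middle hole, rasp and brush look undisturbed, and the cork is down in the leg. Hand in.

```bash
python3 -c "
from station import env, viewer
print(env.job_done())"
```

```text
the job is handed in; nothing more can be done
None
```

I handed the job in at about 31 s, with no verdict returned: the weight and cork are rammed to the bottom of the leg (held at about 20 N by the wrist reading, no higher reading seen), the ramrod is back upright in its own hole, and nothing else looked disturbed in the last pictures of the block and vice.

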